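# Wedge the rocking marking-out plate

## Task

The steel marking-out plate rocks because the foot at one corner, diagonally opposite the square block bolted on top of it, does not reach the table. Push the wooden wedge along the table, thin end first, under that short foot until the plate no longer rocks, without picking anything up, shoving the plate along or disturbing the sand core or the sanding block. Then press down firmly with the fingertips on top of that same corner to prove that it does not give, and finish while still holding it pressed.

Things in the scene. Friction and masses are not known exactly. Their poses are not given: they have to be found in the camera images.
- plate: loose dark steel plate, 2.5 kg, 130 mm (x) by 180 mm (y), top face 54 mm and underside 40 mm above the table, on four round foot pads (20 mm across, sole 10 mm across, 10 mm high) centred at x +-52, y +-77 mm. Three stand on the table; the one at -x -y hangs 8 to 14 mm above it (differs each time). Origin at table height under the plate's centre, z up. A push of over 10 N slides it.
- block_top (a point): centre of the top, 86 mm above the table, of the 46 x 46 x 32 mm steel block on the plate's +x +y corner, diagonally opposite the short foot (a bolt head stands 6 mm higher)
- short_corner (a point): point on the plate's top face, 54 mm above the table, above the centre of the short foot; the place to press. Unwedged, some 4 N downward here rocks the plate: the corner sinks 8 to 14 mm until the short foot meets the table, and comes back when let go. Wedged home, it sinks under 1.5 mm at 10 N.
- wedge: loose beech wedge, 50 g, 90 mm long (its y), 30 mm wide (its x), flat underside on the table; origin at the underside's centre, z up. Upright thick end, 24 mm high, at y = -45 mm; thin end, 4 mm high, at y = +45 mm; even slope between. It starts with the thin end about 20 to 50 mm short of the short foot's rim, pointing roughly at it (15 mm sideways, 0.15 rad off at most).
- wedge_butt (a point): middle of the wedge's upright thick end, 12 mm above the table; push here; pushed askew or off centre, the wedge turns. Sliding free takes under 0.5 N; the push rises sharply when the slope meets the short foot, and 4 to 8 N seats it.
- core: sand core standing upright, a stepped light-brown round body 38 mm across and 62 mm high; origin at the centre of its foot. Leave it alone
- sanding_block: cork sanding block with a dark abrasive underside lying flat, 66 x 112 x 32 mm; origin at the centre of its underside. Leave it alone
Things that resemble listed ones, but are neither listed nor needed, are in the scene too. Several things have the shape of the wedge; the one meant has the colours described above.

How it is judged:
By the outcome, as a careful person would: the job done as asked, in the order asked, and still so for the second after the job is handed in, while the arm keeps its last pose, push and grip.
It also fails if it takes over 51 s, if anything falls off the work surface, if the arm or the gripper's body presses on something with over 40 N, if the wrist force passes 120 N, or if a joint passes its speed limit or range.

## Robot

A 6-joint arm with a two-finger parallel gripper is mounted at the origin on the work surface; the furniture and walls round the work are solid. World frame = base frame: x ahead of the robot, y to its left, z up, the work surface at z = 0. Lengths are in m, angles in rad, forces in N, time in s.
With the tool pointing down it reaches from about 0.35 to 0.85 m from the base axis. Payload 8.1 kg.
Tool frame: the origin (TCP) lies between the finger pads; the fingertips stand ctrl.tcp_to_tips ahead of it and the grasp point (between the pads) lies 6 mm ahead of it (ctrl.tcp_to_tips is the distance from the TCP to the fingertips, in m); x points along the fingers, y is the direction in which the jaws open and shut, and the axes are right-handed (so a half turn about x gives the same grasp; the last joint's range is limited). The gripper opens to 93 mm and grips with 3 to 60 N. Pads are 15 mm wide; open, the fingers measure 128 mm over their backs; the gripper's body (75 mm by 188 mm) begins 65 mm behind the grasp point.
Start: joints at [1.046, 0.13, 1.488, -0, 1.523, -0.085], TCP at [0.255, 0.543, 0.244] pointing down, gripper open.
Joint ranges: [-2.96, 2.96], [-0.89, 2.26], [0.02, 2.5], [-1.34, 4.48], [0, 2.73], [-2.66, 2.66]. Speed limits (rad/s): [2.39, 2.39, 2.79, 3.14, 3.14, 3.14].

## Interface

Orientations are given as a unit quaternion [w, x, y, z].
In Python, from cell import ctrl gives the robot as it stands.
- The arm moves only by the shell command python3 -m jog 'ROWS' [OPENING] [FORCE]. ROWS is JSON, a list of rows, each a list of 6 numbers: the shift along the tool's x, y, z normalised to -1 to 1, where 1 is 0.075 m, then the turn, a rotation vector about the tool's x, y, z normalised to -1 to 1, where 1 is 60 degrees. A call has exactly 10 rows; each row shifts and turns the pose as measured when the row begins, along the tool's axes as they then stand; what a row does not reach is not made up. A row lasts 1/10 s, in which the tool goes at most 50 mm and 8.59 degrees, less where a joint would pass 70% of its speed; a pose out of reach is approached as far as the arm can. A call with a number of a shift or a turn outside -1 to 1 is refused whole. A call with a gripper value outside its range is refused whole. OPENING is the opening, from -1 (shut) to 1 (fully open), set as the call begins (- or left out, the last holds). The fingers move at their own pace and stop on an object; FORCE is the grip in N (left out, the last holds). Time passes only in rows, so rows that do not move let the fingers close, or fill a call up. It gives the time, the measured TCP pose, the force and the opening at its end, in the units of the state.
- ctrl.sense(): the state, without advancing time (a new reading comes with each control period).
- ctrl.capture(name): name is "scene" or "side" or "wrist"; returns a dict with "frame" (420x560x3 uint8, red, green, blue), "fx", "fy", "cx", "cy" (pixels), "R" (3x3) and "t" (3): a world point X has camera coordinates R X + t. Camera axes: x right, y down, z forward; pixel columns grow to the right and rows downward; lengths in m; the calibration is good to about 2 mm. A picture is of the moment at which its call begins. There is no depth.
- ctrl.sign_off(): hands the job in, once; it reports no verdict.
The state is a dict: "clock": time; "joints": joint angles; "qvel": joint speeds; "tau": joint torques, N m; "position": TCP position; "ee_rot": TCP orientation; "force": force on the tool from outside, world axes, zero at the start; "moment": the same for the moment, N m; "grip_width": finger opening in m.
Only numpy, scipy, OpenCV 4.12 (cv2) and the standard library are available. Lean on these libraries where they do the work, as an engineer would, in place of code of your own. Each camera call takes 0.05 s, during which the arm holds its last target. There are 200 camera calls.

## Working session

There is one attempt and no reset: what is moved stays moved. The work goes in short steps, Python scripts to look and compute and a shell command to move; the robot and the scene stay as the last step left them, time stands still between calls to the robot, and variables do not carry over. Pictures are saved under pics/ and viewed, about 8 in all and at most 12, crops included, and the job is handed in when it is done.

```bash
ls; mkdir -p pics; python3 - <<'E'
from cell import ctrl
import cv2,numpy as np
a=[ctrl.capture(n) for n in("scene","side")]
for n,c in zip(("scene","side"),a):
    cv2.imwrite(f"pics/{n}0.png",c["frame"][:,:,::-1]); np.savez(f"{n}0.npz",**c); print(n,c["fx"],c["cx"],c["cy"],np.round(-c["R"].T@c["t"],3))
print(ctrl.tcp_to_tips,ctrl.sense())
E
```

```text
pics
scene 408.28744503738983 277.2991222853699 210.5352570127262 [-0.16   0.336  0.671]
side 430.90049022267186 282.0904835761163 204.71232849376563 [0.315 0.744 0.681]
0.025 {'clock': 0.1, 'joints': array([ 1.04562909e+00,  1.31064894e-01,  1.48919013e+00, -4.59987778e-05,
        1.52303358e+00, -8.53918318e-02]), 'qvel': array([ 0.00031961, -0.00072886, -0.00372248,  0.00125567,  0.00062746,
        0.00227077]), 'tau': array([ 1.25299368e-03, -5.61344934e+01, -4.93094730e+01,  7.70268473e-02,
        2.91697006e-02, -6.29294505e-05]), 'position': array([0.2551836 , 0.54248471, 0.24269388]), 'ee_rot': array([ 0.68991623,  0.15365656,  0.69024568, -0.15481009]), 'force': array([-0.96313496, -0.49405973, -0.08409338]), 'moment': array([ 0.02425722, -0.00538649,  0.0192554 ]), 'grip_width': 0.09281110985964532}
```

View pics/scene0.png

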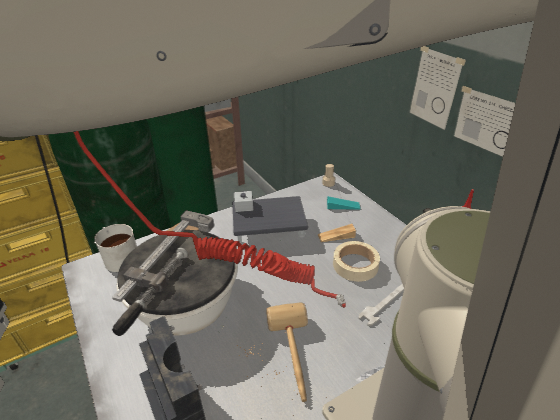

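View pics/side0.png

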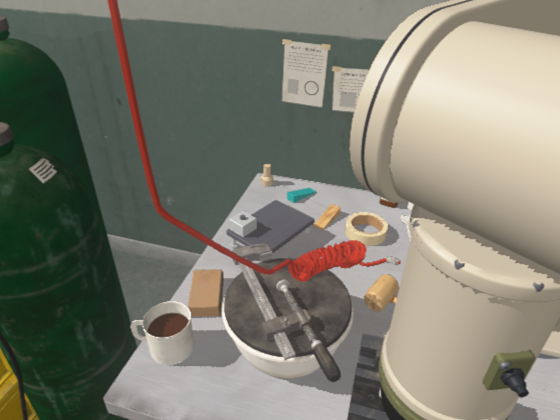

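Scene view: the plate is at (270,214) with its block at (243,200), and the core is at (329,176). There are two wedge shapes: a beech-coloured one at (338,234) and a teal one at (343,203). The beech one fits the description. Side view: plate (275,226), beech wedge (328,216), teal wedge (301,195), sanding block (207,292). I'll confirm in one enlarged crop.

```bash
python3 - <<'E'
import cv2,numpy as np
s=cv2.imread("pics/scene0.png")[160:290,215:395]; d=cv2.imread("pics/side0.png")[160:270,215:395]
s=cv2.resize(s,None,fx=4.4,fy=4.4,interpolation=cv2.INTER_CUBIC)[:572]; cv2.imwrite("pics/c1.png",s)
d=cv2.resize(d,None,fx=4.4,fy=4.4,interpolation=cv2.INTER_CUBIC); cv2.imwrite("pics/c2.png",d)
E
```

```text
(no output)
```

View pics/c1.png

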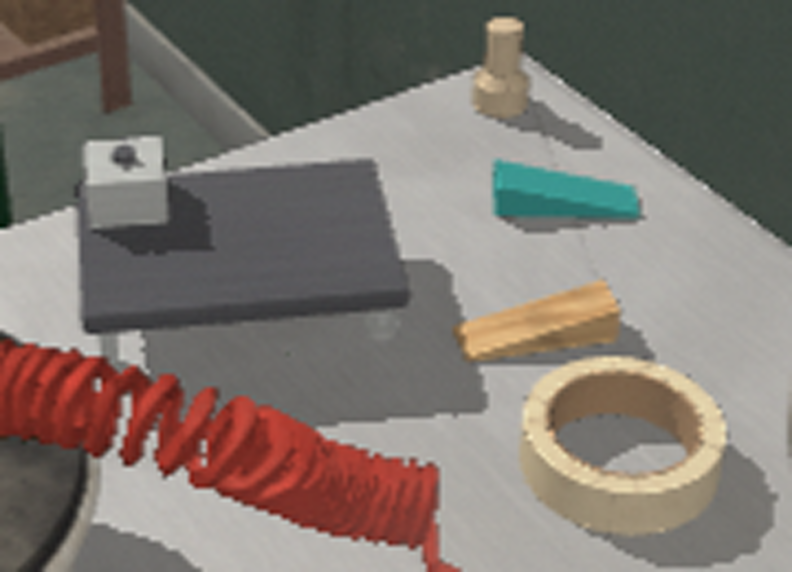

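View pics/c2.png

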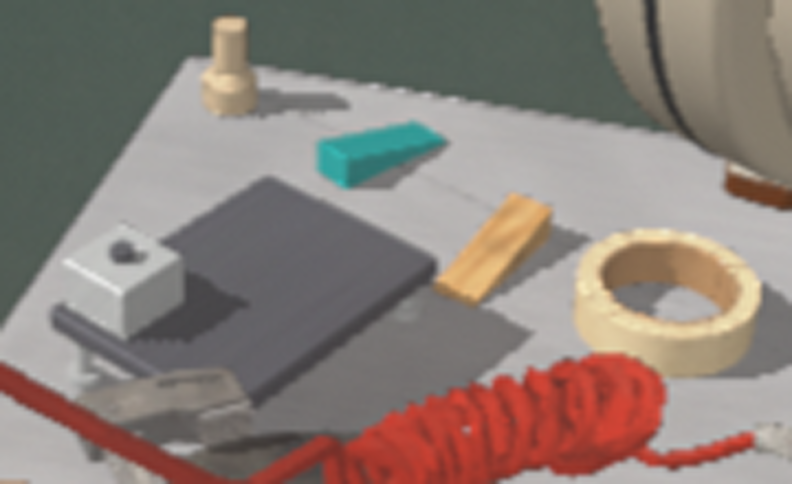

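The crops confirm it. The beech wedge's thin end is at about c1 (465,345), pointing left at the short foot, c1 (383,322), and its butt is at about (612,310). The teal one is a decoy.

```bash
cat >h.py <<'E'
import numpy as np,cv2
def ray(c,uv,z):
    uv=np.asarray(uv,float); d=c["R"].T@np.array([(uv[0]-c["cx"])/c["fx"],(uv[1]-c["cy"])/c["fy"],1]); o=-c["R"].T@c["t"]
    return o+d*(z-o[2])/d[2]
E
python3 - <<'E'
from h import *
np.set_printoptions(precision=4,suppress=True)
S,D=np.load("scene0.npz"),np.load("side0.npz")
f=lambda p:((p[0]+.5)/4.4-.5+215,(p[1]+.5)/4.4-.5+160)
for n,c,p,z in [("plate NR",S,(406,292),.054),("plate FR",S,(375,160),.054),("plate NL",S,(84,318),.054),
 ("plate NR",D,(436,262),.054),("plate FR",D,(268,177),.054),
 ("blk FL",S,(84,143),.086),("blk FR",S,(165,138),.086),("blk NL",S,(90,187),.086),("blk NR",S,(168,180),.086),
 ("blk a",D,(123,226),.086),("blk b",D,(184,264),.086),("blk c",D,(64,262),.086),("blk d",D,(124,295),.086),
 ("foot sole",S,(383,338),.011),
 ("w thin far top",S,(459,325),.004),("w thin near bot",S,(472,361),0),("w butt far top",S,(605,283),.024),("w butt near top",S,(620,306),.024),("w butt near bot",S,(618,342),0),
 ("w thin a",D,(436,286),.004),("w thin b",D,(475,300),.004),("w butt a",D,(515,193),.024),("w butt b",D,(552,208),.024),
 ("teal butt bot",S,(497,217),0),("teal thin",S,(637,217),0),("core",S,(500,112),0),("tape",S,(620,415),.03)]:
    print(n,"S" if c is S else "D",ray(c,f(p),z))
E
```

```text
plate NR S [ 0.4681 -0.1058  0.054 ]
plate FR S [ 0.5832 -0.1608  0.054 ]
plate NL S [0.5409 0.0538 0.054 ]
plate NR D [ 0.4715 -0.1037  0.054 ]
plate FR D [ 0.5863 -0.1566  0.054 ]
blk FL S [ 0.6491 -0.0011  0.086 ]
blk FR S [ 0.6286 -0.0436  0.086 ]
blk NL S [0.6073 0.0153 0.086 ]
blk NR S [ 0.59   -0.0252  0.086 ]
blk a D [ 0.6332 -0.0404  0.086 ]
blk b D [ 0.5903 -0.0177  0.086 ]
blk c D [0.6511 0.0001 0.086 ]
blk d D [0.6108 0.0173 0.086 ]
foot sole S [ 0.4842 -0.1024  0.011 ]
w thin far top S [ 0.4777 -0.1506  0.004 ]
w thin near bot S [ 0.4517 -0.1414  0.    ]
w butt far top S [ 0.4452 -0.2289  0.024 ]
w butt near top S [ 0.4244 -0.2229  0.024 ]
w butt near bot S [ 0.4213 -0.2219  0.    ]
w thin a D [ 0.4786 -0.1477  0.004 ]
w thin b D [ 0.4536 -0.1414  0.004 ]
w butt a D [ 0.4486 -0.2299  0.024 ]
w butt b D [ 0.4238 -0.2208  0.024 ]
teal butt bot S [ 0.5552 -0.2347  0.    ]
teal thin S [ 0.509  -0.3087  0.    ]
core S [ 0.6513 -0.3077  0.    ]
tape S [ 0.3492 -0.1605  0.03  ]
```

```bash
python3 - <<'E'
from h import *
np.set_printoptions(precision=3,suppress=True)
S,D=np.load("scene0.npz"),np.load("side0.npz")
P=lambda c:np.array([[c["fx"],0,c["cx"]],[0,c["fy"],c["cy"]],[0,0,1]])@np.c_[c["R"],c["t"]]
for n,a,b in[("bend",(160,232),(160,210)),("coil start",(200,243),(297,270)),("coil end",(312,277),(358,252)),("tail",(342,300),(393,261))]:
    X=cv2.triangulatePoints(P(S),P(D),np.array(a,float),np.array(b,float)).ravel();X=X[:3]/X[3]
    r=P(S)@np.r_[X,1];print(n,X,r[:2]/r[2]-a)
# hose upper strand: scene pts -> epipolar match on side polyline
side=[(113,0),(127,90),(143,160),(160,210)]
for a in[(80,140),(100,170),(125,203),(145,222)]:
    best=None
    for (p,q) in zip(side,side[1:]):
        for t in np.linspace(0,1,40):
            b=np.array(p)*(1-t)+np.array(q)*t
            X=cv2.triangulatePoints(P(S),P(D),np.array(a,float),b.astype(float)).ravel();X=X[:3]/X[3]
            r=P(S)@np.r_[X,1];e=np.hypot(*(r[:2]/r[2]-a))
            if best is None or e<best[0]:best=(e,X,b)
    print(a,best)
E
```

```text
bend [0.686 0.179 0.131] [ -2.765 -40.492]
coil start [0.447 0.167 0.136] [-0.471  1.879]
coil end [ 0.349 -0.041  0.026] [ 0.455 -2.004]
tail [ 0.269 -0.061  0.009] [-0.15  0.59]
(80, 140) (np.float64(0.06159096554958808), array([0.62 , 0.307, 0.33 ]), array([158.692, 206.154]))
(100, 170) (np.float64(12.184062553751897), array([0.636, 0.279, 0.276]), array([160., 210.]))
(125, 203) (np.float64(27.551781023851024), array([0.655, 0.242, 0.213]), array([160., 210.]))
(145, 222) (np.float64(36.28222354040472), array([0.671, 0.208, 0.166]), array([160., 210.]))
```

```bash
cat >>h.py <<'E'
from scipy.spatial.transform import Rotation as Ro
def go(p,yaw=-22.2,flip=1):
    """shift/turn in jog units to TCP p, tool down, tool z along heading yaw (deg from +y)"""
    from cell import ctrl
    s=ctrl.sense(); R=Ro.from_quat(np.roll(s["ee_rot"],-1)); a=np.radians(yaw)
    z=flip*np.array([-np.sin(a),np.cos(a),0]); x=np.array([0,0,-1.]); G=Ro.from_matrix(np.c_[x,np.cross(z,x),z])
    print("t",s["clock"],"pos",np.round(s["position"],4),"F",np.round(s["force"],2),"w",s["grip_width"],"j",np.round(s["joints"],2))
    print("R",np.round(R.as_matrix(),3).tolist())
    print("shift",np.round(R.inv().apply(np.asarray(p)-s["position"])/.075,3),"turn",np.round((R.inv()*G).as_rotvec()/np.pi*3,3))
E
python3 - <<'E'
from h import *
go([.36,.3,.3]);go([.36,.3,.3],flip=-1)
E
```

```text
t 0.1 pos [0.2552 0.5425 0.2427] F [-0.96 -0.49 -0.08] w 0.09281110985964532 j [ 1.05  0.13  1.49 -0.    1.52 -0.09]
R [[-0.001, 0.426, 0.905], [-0.001, 0.905, -0.426], [-1.0, -0.002, -0.0]]
shift [-0.76  -2.332  2.641] turn [-1.55e+00 -1.00e-03  1.00e-03]
t 0.1 pos [0.2552 0.5425 0.2427] F [-0.96 -0.49 -0.08] w 0.09281110985964532 j [ 1.05  0.13  1.49 -0.    1.52 -0.09]
R [[-0.001, 0.426, 0.905], [-0.001, 0.905, -0.426], [-1.0, -0.002, -0.0]]
shift [-0.76  -2.332  2.641] turn [1.45e+00 1.00e-03 1.00e-03]
```

```bash
python3 -m jog '[[-0.2,-0.44,0.19,0,0,0],[-0.2,-0.44,0.19,0,0,0],[-0.2,-0.44,0.19,0,0,0],[-0.2,-0.44,0.19,0,0,0],[-0.2,-0.44,0.19,0,0,0],[0,0,0,0.14,0,0],[0,0,0,0.14,0,0],[0,0,0,0.14,0,0],[0,0,0,0.14,0,0],[0,0,0,0.14,0,0]]' -1 20; python3 -c "
from h import *
go([.42,.03,.32],flip=-1)"
```

```text
clock: 1.1
position: [0.2476, 0.3539, 0.3146]
ee_rot: [0.587, 0.391, 0.586, -0.4]
force: [-0.3, 0.2, -0.5]
grip_width: 0.0176
t 1.1 pos [0.2476 0.3539 0.3146] F [-0.26  0.18 -0.52] w 0.017588874062414224 j [ 0.84 -0.34  1.8  -0.    1.7   0.46]
R [[-0.006, 0.927, 0.375], [-0.012, 0.375, -0.927], [-1.0, -0.01, 0.008]]
shift [-0.037  0.511  4.866] turn [0.737 0.011 0.006]
```

```bash
python3 -m jog '[[0,0.06,0.61,0,0,0],[0,0.06,0.61,0,0,0],[0,0.06,0.61,0,0,0],[0,0.06,0.61,0,0,0],[0,0.06,0.61,0,0,0],[0,0.06,0.61,0,0,0],[0,0.06,0.61,0,0,0],[0,0.06,0.61,0,0,0],[0,0,0,0.14,0,0],[0,0,0,0.14,0,0]]'; python3 -c "
from h import *
go([.4215,-.263,.25],flip=-1)"
```

```text
clock: 2.1
position: [0.4184, 0.0134, 0.313]
ee_rot: [0.52, 0.473, 0.52, -0.485]
force: [1.2, 0.1, -0.2]
grip_width: 0.0004
t 2.1 pos [0.4184 0.0134 0.313 ] F [ 1.18  0.07 -0.24] w 0.000400780882591131 j [-0.08 -0.38  1.83 -0.01  1.7  -0.16]
R [[-0.011, 0.997, 0.082], [-0.013, 0.082, -0.997], [-1.0, -0.012, 0.012]]
shift [ 0.887 -0.252  3.665] turn [0.449 0.014 0.009]
```

```bash
python3 -m jog '[[0.1,-0.04,0.61,0,0,0],[0.1,-0.04,0.61,0,0,0],[0.15,-0.04,0.61,0,0,0],[0.15,-0.04,0.61,0,0,0],[0.15,-0.04,0.61,0,0,0],[0.15,-0.04,0.61,0,0,0],[0,0,0,0.14,0.01,0],[0,0,0,0.14,0,0.005],[0,0,0,0.14,0,0.005],[0,0,0,0.03,0,0]]'; python3 - <<'E'
from h import *
go([.4215,-.263,.1],flip=-1)
from cell import ctrl
c=ctrl.capture("wrist");np.savez("wrist1.npz",**c);s=ctrl.capture("scene");np.savez("scene1.npz",**s)
cv2.imwrite("pics/w1.png",c["frame"][:,:,::-1])
E
```

```text
clock: 3.1
position: [0.4171, -0.2734, 0.2487]
ee_rot: [-0.386, -0.59, -0.389, 0.593]
force: [0.1, -0.4, -0.7]
grip_width: 0.0006
t 3.1 pos [ 0.4171 -0.2734  0.2487] F [ 0.08 -0.39 -0.75] w 0.0005756426751122245 j [-0.68 -0.14  1.75 -0.    1.54 -0.27]
R [[-0.006, 0.917, -0.399], [0.002, -0.399, -0.917], [-1.0, -0.006, 0.001]]
shift [ 1.982  0.01  -0.152] turn [-0.022  0.001  0.006]
```

View pics/w1.png

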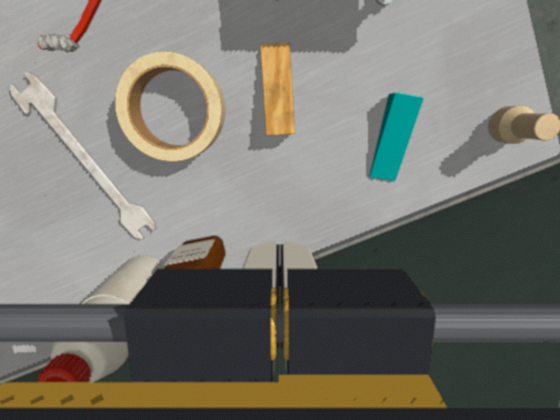

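Wrist view: beech wedge with thin end at (262–290,45) and butt at (266–294,134), lying straight between the fingers and the plate. Bottles stand at about (195,250) and (120,285), so I'll check that they clear the gripper body.

```bash
python3 - <<'E'
from h import *
np.set_printoptions(precision=4,suppress=True)
W,D,S1=np.load("wrist1.npz"),np.load("side0.npz"),np.load("scene1.npz")
h=cv2.cvtColor(W["frame"],cv2.COLOR_RGB2HSV);m=cv2.inRange(h,(8,90,90),(22,255,255));m[200:]=0;m[:,:230]=0;m[:,330:]=0
c=max(cv2.findContours(m,0,2)[0],key=cv2.contourArea);b=cv2.boxPoints(cv2.minAreaRect(c));print(cv2.contourArea(c),b.tolist())
for n,p,z in[("thin l",(262,46),.004),("thin r",(289,44),.004),("butt l",(266,135),.024),("butt r",(294,133),.024),("plate shadow",(250,50),0)]: print(n,ray(W,p,z))
for z in(0,.05,.1,.15):print(z,"brown",ray(W,(170,265),z),ray(W,(222,237),z),ray(W,(195,240),z),"white",ray(W,(150,257),z),"redcap",ray(W,(65,370),z))
f=lambda p:((p[0]+.5)/4.4-.5+215,(p[1]+.5)/4.4-.5+160)
print("side brown base",ray(D,f((727,190)),0),ray(D,f((785,207)),0))
cv2.imwrite("pics/s1.png",S1["frame"][:,:,::-1])
E
```

```text
2571.0 [[259.5915832519531, 43.628746032714844], [289.4688415527344, 41.713539123535156], [295.3527526855469, 133.50302124023438], [265.4754943847656, 135.41824340820312]]
thin l [ 0.4544 -0.1399  0.004 ]
thin r [ 0.4802 -0.1491  0.004 ]
butt l [ 0.4234 -0.2213  0.024 ]
butt r [ 0.4503 -0.2308  0.024 ]
plate shadow [ 0.4417 -0.1378  0.    ]
0 brown [ 0.254 -0.316  0.   ] [ 0.3268 -0.3088  0.    ] [ 0.296  -0.2995  0.    ] white [ 0.237  -0.2974  0.    ] redcap [ 0.0573 -0.3931  0.    ]
0.05 brown [ 0.2787 -0.302   0.05  ] [ 0.3421 -0.2957  0.05  ] [ 0.3153 -0.2877  0.05  ] white [ 0.2638 -0.2858  0.05  ] redcap [ 0.1072 -0.3692  0.05  ]
0.1 brown [ 0.3033 -0.2881  0.1   ] [ 0.3574 -0.2827  0.1   ] [ 0.3346 -0.2758  0.1   ] white [ 0.2907 -0.2742  0.1   ] redcap [ 0.157  -0.3454  0.1   ]
0.15 brown [ 0.328  -0.2741  0.15  ] [ 0.3728 -0.2696  0.15  ] [ 0.3538 -0.2639  0.15  ] white [ 0.3175 -0.2626  0.15  ] redcap [ 0.2069 -0.3215  0.15  ]
side brown base [ 0.3233 -0.3114  0.    ] [ 0.2858 -0.3033  0.    ]
```

View pics/s1.png

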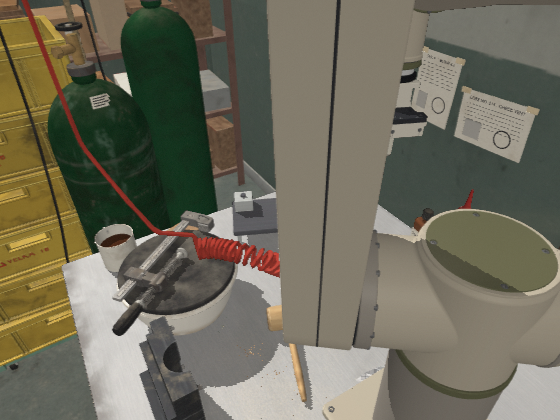

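```bash
python3 -m jog '[[0.6,0.03,-0.2,-0.033,0,0.006],[0.6,0,0,0,0,0],[0.6,0,0,0,0,0],[0.5,0,0,0,0,0],[0,0,0,0,0,0],[0,0,0,0,0,0],[0,0,0,0,0,0],[0,0,0,0,0,0],[0,0,0,0,0,0],[0,0,0,0,0,0]]'; python3 -c "
from h import *
go([.424,-.2586,.029],yaw=-21.5,flip=-1)"
```

```text
clock: 4.2
position: [0.4309, -0.2633, 0.0815]
ee_rot: [0.409, 0.582, 0.398, -0.579]
force: [-0.6, 0.8, 0.8]
grip_width: 0.0005
t 4.2 pos [ 0.4309 -0.2633  0.0815] F [-0.62  0.8   0.79] w 0.0005384884559490594 j [-0.65  0.    1.93 -0.    1.19 -0.29]
R [[0.013, 0.937, -0.349], [-0.01, -0.349, -0.937], [-1.0, 0.015, 0.005]]
shift [ 0.698 -0.118 -0.03 ] turn [ 0.018  0.005 -0.015]
```

```bash
python3 -m jog '[[0.2,-0.12,-0.03,0.018,0.005,-0.015],[0.2,0,0,0,0,0],[0.2,0,0,0,0,0],[0.1,0,0,0,0,0],[0,0,0,0,0,0],[0,0,0,0,0,0],[0,0,0,0,0,0],[0,0,0,0,0,0],[0,0,0,0,0,0],[0,0,0,0,0,0]]'; python3 -c "
from h import *
go([.424,-.2586,.029],yaw=-21.5,flip=-1)"
```

```text
clock: 5.2
position: [0.4233, -0.2583, 0.0281]
ee_rot: [0.397, 0.586, 0.396, -0.585]
force: [-1.0, -1.4, -0.2]
grip_width: 0.0002
t 5.2 pos [ 0.4233 -0.2583  0.0281] F [-0.96 -1.37 -0.17] w 0.00016523551858946663 j [-0.65  0.07  1.97  0.    1.1  -0.27]
R [[0.001, 0.929, -0.371], [-0.0, -0.371, -0.929], [-1.0, 0.001, 0.0]]
shift [-0.012  0.01  -0.   ] turn [-0.005  0.    -0.001]
```

```bash
python3 -m jog '[[0,0,-0.1,0,0,0],[0,0,-0.1,0,0,0],[0,0,-0.08,0,0,0],[0,0,-0.08,0,0,0],[0,0,-0.08,0,0,0],[0,0,-0.08,0,0,0],[0,0,-0.08,0,0,0],[0,0,-0.08,0,0,0],[0,0,-0.05,0,0,0],[0,0,0,0,0,0]]'; python3 - <<'E'
from h import *
go([.424,-.2586,.029],yaw=-21.5,flip=-1)
from cell import ctrl
c=ctrl.capture("wrist");np.savez("wrist2.npz",**c)
cv2.imwrite("pics/w2.png",c["frame"][:,:,::-1])
E
```

```text
clock: 6.2
position: [0.446, -0.2025, 0.0287]
ee_rot: [0.397, 0.586, 0.396, -0.585]
force: [0.4, -0.5, -0.1]
grip_width: 0.0008
t 6.2 pos [ 0.446  -0.2025  0.0287] F [ 0.41 -0.53 -0.11] w 0.0007540769291667522 j [-0.53  0.06  1.98  0.    1.1  -0.15]
R [[0.002, 0.929, -0.37], [-0.001, -0.37, -0.929], [-1.0, 0.002, 0.0]]
shift [-0.003  0.004  0.804] turn [-0.004  0.    -0.002]
```

View pics/w2.png

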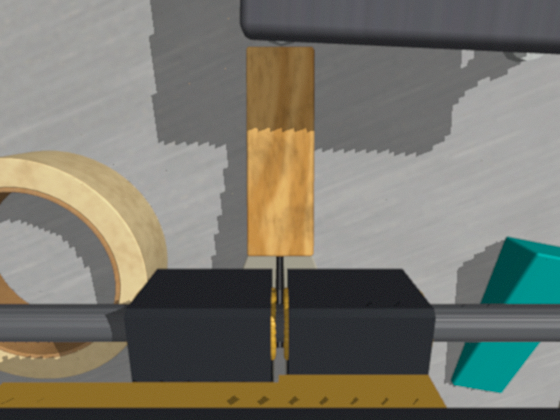

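Wrist view: the wedge is square against the fingers, spanning columns 247–314. The short foot just shows at (283,42), lined up with the wedge's centreline. I'll keep pushing.

```bash
python3 -m jog '[[0,0,-0.04,0,0,0],[0,0,-0.04,0,0,0],[0,0,-0.04,0,0,0],[0,0,-0.04,0,0,0],[0,0,-0.04,0,0,0],[0,0,-0.04,0,0,0],[0,0,-0.04,0,0,0],[0,0,-0.04,0,0,0],[0,0,0,0,0,0],[0,0,0,0,0,0]]'; python3 -c "
from h import *
go([.446,-.2025,.029],yaw=-21.5,flip=-1)"
```

```text
clock: 7.25
position: [0.4555, -0.1789, 0.0287]
ee_rot: [0.397, 0.586, 0.396, -0.585]
force: [0.2, -0.1, 0.7]
grip_width: 0.0003
t 7.25 pos [ 0.4555 -0.1789  0.0287] F [ 0.2  -0.14  0.67] w 0.0003126470533509689 j [-0.48  0.06  1.99 -0.    1.1  -0.1 ]
R [[0.002, 0.929, -0.371], [-0.001, -0.371, -0.929], [-1.0, 0.002, 0.0]]
shift [-0.004 -0.001  0.339] turn [-0.005  0.    -0.002]
```

```bash
for i in 1; do python3 -m jog '[[0,0,0,0,0,0],[0,0,0,0,0,0],[0,0,0,0,0,0],[0,0,0,0,0,0],[0,0,0,0,0,0],[0,0,-0.02,0,0,0],[0,0,-0.02,0,0,0],[0,0,-0.02,0,0,0],[0,0,-0.02,0,0,0],[0,0,-0.02,0,0,0]]'; done; python3 -m jog '[[0,0,0,0,0,0],[0,0,0,0,0,0],[0,0,0,0,0,0],[0,0,0,0,0,0],[0,0,0,0,0,0],[0,0,0,0,0,0],[0,0,-0.02,0,0,0],[0,0,-0.02,0,0,0],[0,0,-0.02,0,0,0],[0,0,-0.02,0,0,0]]'
```

```text
clock: 8.25
position: [0.4583, -0.1718, 0.0286]
ee_rot: [0.397, 0.586, 0.396, -0.585]
force: [-0.3, -0.5, -0.2]
grip_width: 0.0003
clock: 9.25
position: [0.4607, -0.1657, 0.0286]
ee_rot: [0.397, 0.586, 0.396, -0.585]
force: [0.4, -0.3, -0.4]
grip_width: 0.0004
```

```bash
python3 -m jog '[[0,0,0,0,0,0],[0,0,0,0,0,0],[0,0,0,0,0,0],[0,0,0,0,0,0],[0,0,0,0,0,0],[0,0,0,0,0,0],[0,0,-0.02,0,0,0],[0,0,-0.02,0,0,0],[0,0,-0.02,0,0,0],[0,0,-0.02,0,0,0]]'; python3 -c "
from h import *
from cell import ctrl
go([.446,-.2025,.029],yaw=-21.5,flip=-1)
c=ctrl.capture('wrist');np.savez('wrist3.npz',**c)
cv2.imwrite('pics/w3.png',c['frame'][:,:,::-1])"
```

```text
clock: 10.25
position: [0.4624, -0.1617, 0.0287]
ee_rot: [-0.398, -0.585, -0.395, 0.586]
force: [-3.9, -8.5, 0.3]
grip_width: 0.0004
t 10.25 pos [ 0.4624 -0.1617  0.0287] F [-3.91 -8.48  0.25] w 0.0004351974200702706 j [-0.44  0.06  1.98 -0.    1.1  -0.06]
R [[0.0, 0.929, -0.371], [-0.005, -0.371, -0.928], [-1.0, 0.002, 0.004]]
shift [-0.002 -0.001  0.587] turn [-0.005  0.004 -0.002]
```

View pics/w3.png

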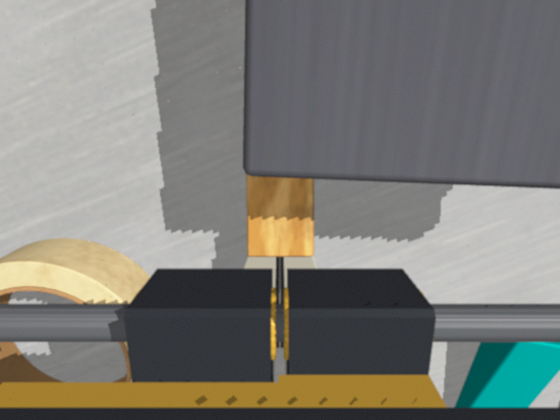

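The push force rose to 9.3 N, so the wedge is seated. The picture shows it straight under the plate's corner at (247–314, 178–255). I'll back off, rise and check that the plate stayed put.

```bash
python3 -m jog '[[0,0,0.05,0,0,0],[0,0,0.2,0,0,0],[0,0,0.2,0,0,0],[-0.4,0,0,0,0.004,0],[-0.6,0,0,0,0,0],[-0.6,0,0,0,0,0],[-0.2,0,0,0,0,0],[0,0,0,0,0,0],[0,0,0,0,0,0],[0,0,0,0,0,0]]'; python3 - <<'E'
from h import *
from cell import ctrl
go([.4872,-.0986,.12],yaw=-21.5,flip=-1)
c=ctrl.capture("wrist");np.savez("wrist4.npz",**c)
cv2.imwrite("pics/w4.png",c["frame"][:,:,::-1])
E
```

```text
clock: 11.3
position: [0.4477, -0.1917, 0.1657]
ee_rot: [0.395, 0.586, 0.398, -0.585]
force: [0.0, 0.1, 0.0]
grip_width: 0.0006
t 11.3 pos [ 0.4477 -0.1917  0.1657] F [0.03 0.06 0.05] w 0.0005603829539074077 j [-0.51 -0.13  1.89  0.    1.38 -0.13]
R [[-0.001, 0.929, -0.371], [0.005, -0.371, -0.929], [-1.0, -0.003, -0.005]]
shift [ 0.615  0.03  -1.345] turn [-0.004 -0.004  0.002]
```

View pics/w4.png

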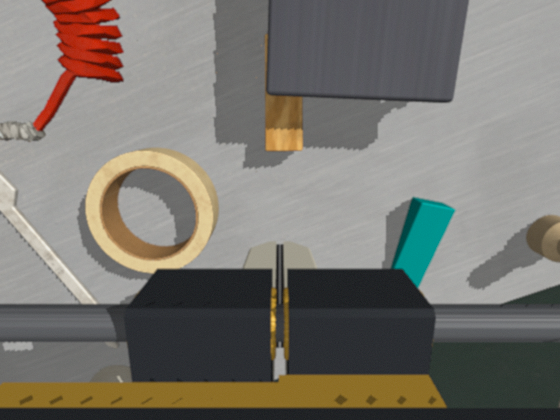

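```bash
python3 - <<'E'
from h import *
np.set_printoptions(precision=4,suppress=True)
W=np.load("wrist4.npz")
a,b=ray(W,(269,92),.054),ray(W,(451,99),.054);print(a,b,np.linalg.norm(a-b),np.degrees(np.arctan2(b[1]-a[1],b[0]-a[0])))
p,q=ray(W,(265.5,150),.024),ray(W,(302.5,149),.024);print((p+q)/2,np.linalg.norm(p-q))
t=np.arctan2(b[1]-a[1],b[0]-a[0]);x=np.array([np.cos(t),np.sin(t)]);y=np.array([-x[1],x[0]]);print("short",a[:2]+.013*(x+y))
E
```

```text
[ 0.4729 -0.1085  0.054 ] [ 0.5872 -0.1591  0.054 ] 0.12506114503970908 -23.881771478367718
[ 0.4673 -0.1513  0.024 ] 0.02946432707880347
short [ 0.49   -0.1018]
```

The plate corner and yaw match the first measurement to within 3–4 mm, which is about the pixel error. The wedge is in place, so I'll move above the short corner and press down.

```bash
python3 -m jog '[[0,0.01,-0.33,0,0,0],[0,0.01,-0.33,-0.004,-0.004,0.002],[0,0.01,-0.33,0,0,0],[0,0,-0.3,0,0,0],[0.3,0,0,0,0,0],[0.3,0,0,0,0,0],[0.2,0,0,0,0,0],[0.1,0,0,0,0,0],[0,0,0,0,0,0],[0,0,0,0,0,0]]'; python3 -c "
from h import *
go([.488,-.1005,.079],yaw=-21.5,flip=-1)"
```

```text
clock: 12.35
position: [0.4772, -0.095, 0.0808]
ee_rot: [-0.39, -0.579, -0.405, 0.589]
force: [0.1, -0.2, -0.5]
grip_width: 0.0006
t 12.35 pos [ 0.4772 -0.095   0.0808] F [ 0.07 -0.25 -0.52] w 0.0006004763619313389 j [-0.3  -0.01  1.94  0.    1.23  0.07]
R [[-0.024, 0.93, -0.367], [0.01, -0.367, -0.93], [-1.0, -0.025, -0.0]]
shift [0.02  0.161 0.016] turn [-0.    -0.     0.024]
```

```bash
python3 -m jog '[[-0.1,0.08,0.01,0,0,0.012],[0,0.08,0.01,0,0,0.012],[0,0,0,0,0,0],[0,0,0,0,0,0],[0,0,0,0,0,0],[0,0,0,0,0,0],[0,0,0,0,0,0],[0,0,0,0,0,0],[0,0,0,0,0,0],[0,0,0,0,0,0]]'; python3 -c "
from h import *
go([.488,-.1005,.079],yaw=-21.5,flip=-1)"
```

```text
clock: 13.35
position: [0.4912, -0.1025, 0.0922]
ee_rot: [0.4, 0.586, 0.396, -0.583]
force: [0.5, -0.3, -0.6]
grip_width: 0.0008
t 13.35 pos [ 0.4912 -0.1025  0.0922] F [ 0.53 -0.31 -0.63] w 0.0008197462348368334 j [-0.31 -0.01  1.92  0.    1.22  0.07]
R [[0.007, 0.93, -0.367], [-0.002, -0.367, -0.93], [-1.0, 0.008, -0.001]]
shift [ 0.175 -0.05  -0.009] turn [-0.001 -0.001 -0.007]
```

```bash
python3 -m jog '[[0,-0.05,0,0,0,-0.007],[0.05,0,0,0,0,0],[0.05,0,0,0,0,0],[0.03,0,0,0,0,0],[0,0,0,0,0,0],[0,0,0,0,0,0],[0.02,0,0,0,0,0],[0.02,0,0,0,0,0],[0.02,0,0,0,0,0],[0.02,0,0,0,0,0]]'; python3 -c "
from h import *
go([.488,-.1005,.079],yaw=-21.5,flip=-1)"
```

```text
clock: 14.35
position: [0.487, -0.1008, 0.079]
ee_rot: [-0.397, -0.584, -0.399, 0.585]
force: [-8.3, 2.2, 17.6]
grip_width: 0.0006
t 14.35 pos [ 0.487  -0.1008  0.079 ] F [-8.33  2.2  17.57] w 0.0006267855940205277 j [-0.31  0.    1.93  0.    1.21  0.07]
R [[-0.002, 0.93, -0.367], [0.001, -0.367, -0.93], [-1.0, -0.003, -0.0]]
shift [-0.     0.01  -0.009] turn [-0.    -0.     0.002]
```

The corner holds at 54 mm under 17.6 N, but there is some sideways load. I'll relax it and press again straight.

```bash
python3 -m jog '[[0,0,0,0,0,0],[0,0,0,0,0,0],[0,0,0,0,0,0],[0,0,0,0,0,0],[0.02,0,0,0,0,0],[0.02,0,0,0,0,0],[0.02,0,0,0,0,0],[0.02,0,0,0,0,0],[0.02,0,0,0,0,0],[0.02,0,0,0,0,0]]'; python3 -c "
from h import *
go([.488,-.1005,.079],yaw=-21.5,flip=-1)"
```

```text
clock: 15.35
position: [0.4878, -0.1011, 0.079]
ee_rot: [-0.397, -0.584, -0.399, 0.585]
force: [-8.2, 3.1, 17.8]
grip_width: 0.0006
t 15.35 pos [ 0.4878 -0.1011  0.079 ] F [-8.17  3.11 17.76] w 0.0005978278975855494 j [-0.31  0.01  1.93 -0.    1.21  0.07]
R [[-0.003, 0.93, -0.366], [0.001, -0.366, -0.93], [-1.0, -0.003, 0.001]]
shift [ 0.    -0.001 -0.009] turn [0.    0.001 0.003]
```

```bash
python3 -m jog '[[-0.02,0,0,0,0,0],[0,0,0,0,0,0],[0,0,0,0,0,0],[0,0,0,0,0,0],[0,0,0,0,0,0],[0,0,0,0,0,0],[0,0,0,0,0,0],[0.02,-0.005,0,0,0,0],[0.02,-0.008,0,0,0,0],[0.02,-0.01,0,0,0,0]]'; python3 - <<'E'
from h import *
go([.488,-.1005,.079],yaw=-21.5,flip=-1)
from cell import ctrl
a=ctrl.capture("side");b=np.load("side0.npz");cv2.imwrite("pics/d5.png",np.vstack([cv2.resize(np.ascontiguousarray(f[165:270,225:390,::-1]),None,fx=2.8,fy=2.8,interpolation=cv2.INTER_CUBIC) for f in(b["frame"],a["frame"])]))
F=[ctrl.capture("wrist") and np.r_[ctrl.sense()["force"],ctrl.sense()["position"]] for _ in range(4)];print(np.round(F,4))
E
```

```text
clock: 16.35
position: [0.4873, -0.101, 0.079]
ee_rot: [-0.398, -0.584, -0.398, 0.585]
force: [-3.3, 1.1, 11.6]
grip_width: 0.0004
t 16.35 pos [ 0.4873 -0.101   0.079 ] F [-3.3   1.1  11.61] w 0.0004404912433743307 j [-0.31  0.    1.93 -0.    1.21  0.07]
R [[-0.002, 0.931, -0.366], [-0.0, -0.366, -0.931], [-1.0, -0.001, 0.001]]
shift [ 0.001  0.006 -0.01 ] turn [0.    0.001 0.001]
[[-4.7917  1.1536 12.7941  0.4873 -0.101   0.079 ]
 [-5.3539  0.8452 12.5017  0.4873 -0.101   0.079 ]
 [-5.2154  1.0066 13.064   0.4873 -0.101   0.079 ]
 [-5.3536  0.8697 12.9888  0.4873 -0.101   0.079 ]]
```

View pics/d5.png

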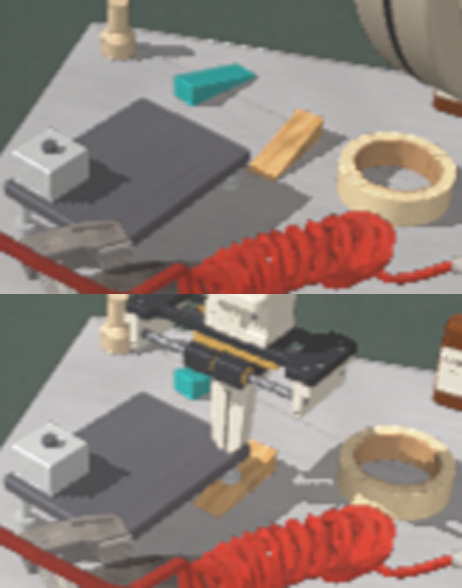

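The side view before and after shows the plate, block and core where they were, with the wedge under the short foot and the fingertips on the corner. The press holds steady at 13 N with no sinking.

```bash
python3 -c "
from cell import ctrl
print(ctrl.sign_off()); s=ctrl.sense(); print(s['clock'],s['force'],s['position'])"
```

```text
the job is handed in; nothing more can be done
None
the job is handed in; nothing more can be done
```

I pushed the beech wedge thin end first under the short foot until it seated, then pressed on that corner with the closed fingertips. I handed the job in at about 16.6 s, still pressing.

- **Seating:** the wedge slid freely, then the push rose to about 9.3 N. That is a little above the 4–8 N given for seating and below the 10 N at which the plate slides.
- **Press:** the last readings were a steady 13 N or so downward. The fingertips stayed at 54 mm, the plate's top height, through loads from about 12 to 18 N, so the corner did not give.
- **Plate:** before and after pictures from the side show it in the same place. Re-measuring its corner agreed to about 3–4 mm, roughly the camera's accuracy, so a shift of a millimetre or two can't be ruled out.
- **Sideways load:** the first two presses put 8–9 N sideways on the plate, and the fingertips crept about 1 mm. I eased off and pressed again, leaving about 5 N sideways at the end.
- **Other objects:** the core looked undisturbed in the last side view. I did not look at the sanding block again at the end, but the arm's route kept clear of it.

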